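# Unlatch and open the hard case on the gaming desk

## Task

Open the grey hard case on the desk: lift the wide steel lever of its draw latch up and over, past centre and past upright, until its hook drops free of the catch, and only then swing the lid up until it stands upright and let go, so that it stays open. Ease the lid up rather than flinging it, and leave the other things on the desk where they are.

Things in the scene. Friction and masses are not known exactly. Their poses are not given: they have to be found in the camera images.
- case: Grey plastic hard case, fixed to the desk by its feet; outside 150 (its x) by 200 (its y) by 98 mm high with the lid shut. Origin: centre of its underside, z up. The latch is on its -x side, the lid hinge along its +x top edge. In the world its +x points roughly to the robot's left (yaw 1.25 to 1.9 rad).
- lid (a joint): Lid angle, rad: 0 shut, 1.57 upright, stop at 1.75. The hinge is stiff (0.55 N m of friction), so the lid stays where it is left; lifting it by the knob takes about 5 to 9 N once unhooked. While the hook is on its catch the lid cannot be opened. The lid carries the knob, lever and hook with it.
- lid_hinge (a point): Point on the lid's hinge line (which runs along the case's y), at the middle of the case's +x edge, 75.5 mm above the desk. The lid is a slab 150 by 200 by 22 mm; its top is 22 mm above this line.
- lid_knob (a point): Centre of the black ball knob on the lid, where to grip it: ball 34 mm in diameter, its centre 30 mm above the lid's top, on a 16 mm stem. With the lid shut it lies 120 mm from the hinge line towards the latch side, and at +58 mm in the case's y. Clear space for fingers on both sides along the case's y; gripped so it turns between the fingers for the first 0.7 rad or so of the lid, then tends to slip out; from there the lid can be pushed by its free edge.
- lever (a joint): Latch lever angle, rad: 0 lying flat over the lid (latched), 1.57 at right angles to the lid, stop at 2.1 leaning out beyond the latch side. It is spring-loaded by the hook: it springs back shut if let go before centre (about 0.5); lifting takes 3 to 6 N at its end until centre, then it springs by itself to about 1.1, and must be pushed on beyond 1.5 before the hook comes off. Slight friction (0.06 N m) then keeps it where it is left.
- lever_hinge (a point): Lever's pivot axis, at the middle of its width; the axis runs along the case's y, 12 mm out from the case's -x face, 2 mm below the lid's top. The pivot sits at -48 mm in the case's y.
- lever_lip (a point): Middle of the free edge of the lever's turned-up lip. Lever: steel plate 84 mm wide (too wide to straddle), from the pivot 104 mm towards the lid hinge, 6 mm thick, latched 8 to 14 mm above the pivot, 6 mm over the lid. It ends in a lip square to it, 8 mm thick, rising 30 mm above the plate, free edge 44 mm above and mid-thickness 100 mm from the pivot. 58 mm of bare lid lies behind it.
- hook_bar (a point): Middle of the hook's cross bar: a 6 mm round bar 44 mm long on two 65 mm rods that hang from the lever's short arm down the case's -x face. Latched, it is pulled up under the catch; free, it hangs 10 mm or more away from the catch, lower and further out.
- catch (a point): Where the hook's bar sits when latched, under the fixed steel catch on the case's -x face, 50.5 mm above the desk, 12 mm out from the face.
- controller: Bystander: teal game controller, about 155 by 110 by 50 mm, loose, beside the latch side of the case. Origin under its middle.
- votive: Bystander: votive-shaped glass cup, 72 mm across, 66 mm high, loose, behind the lid hinge side. Origin under its middle.
- spoon_rest: Bystander: shallow round stainless spoon rest, 110 mm across, 22 mm high, loose.
- mug: Bystander: white mug, 82 mm across, 95 mm high, loose.
- screwdriver: Bystander: screwdriver lying on the desk.

How it is judged:
By the outcome, as a careful person would: the job done as asked, in the order asked, and still so for the second after the job is handed in, with the robot touching nothing.
It also fails if it takes over 67 s, if anything falls off the work surface, if the arm or the gripper's body presses on something with over 40 N, if the wrist force passes 120 N, or if a joint passes its speed limit or range.

## Robot

A 7-joint arm with a two-finger parallel gripper is mounted at the origin on the work surface. World frame = base frame: x ahead of the robot, y to its left, z up, the work surface at z = 0. Lengths are in m, angles in degrees, forces in N, time in s.
With the tool pointing down it reaches from about 0.35 to 0.9 m from the base axis. Payload 19.9 kg.
Tool frame: the origin (TCP) lies at the very end of the fingers, on their centre line; the grasp point (between the pads) lies env.hold_point_z behind it (env.hold_point_z is the distance from the TCP to the grasp point, in m); z points along the fingers, y is the line along which they close (so a half turn about z gives the same grasp; the last joint's range is limited). The gripper opens to 94 mm and grips with 3 to 60 N. Pads are 16 mm wide; open, the fingers measure 119 mm over their backs; the gripper's body (75 mm by 177 mm) begins 78 mm behind the grasp point.
Start: joints at [62.939, 23.915, -0.59, 92.452, 0.269, 63.638, -3.037], TCP at [0.261, -0.568, 0.205] pointing down, gripper open.
Joint ranges: [-161.28, 161.28], [-22.2, 115.67], [-73.04, 71.86], [3.21, 147.25], [-68.34, 248.33], [10.77, 114.83], [-161.83, 161.83]. Speed limits (degrees/s): [108.29, 108.29, 136.94, 136.94, 172.46, 172.46, 172.46].

## Interface

Orientations are given as a 3x3 rotation matrix whose columns are the frame's x, y, z axes.
In Python, from plant import env gives the robot as it stands. The module is installed in compiled form; this text tells all that it offers.
- The arm moves only by the tool jog_arm, never from a script. Its argument "commands" is a list of rows, each an object with "travel": the shift along the tool's x, y, z in cm, a list of three; "rot": the turn, a rotation vector about the tool's x, y, z in degrees, a list of three; "fingers": the opening, from -1 (shut) to 1 (fully open). In form: [{"travel": [dx, dy, dz], "rot": [rx, ry, rz], "fingers": fingers}, ...]. A call has exactly 5 rows; each row shifts and turns the commanded pose from where the row before left it, along the tool's axes as they then stand; what a row does not reach is not made up. A row lasts 1/10 s, in which the tool goes at most 50 mm and 8.59 degrees, less where a joint would pass 70% of its speed; a pose out of reach is approached as far as the arm can. A call is refused whole if a number of a shift passes 5 or a number of a turn 8.59, either way. A call with a gripper value outside its range is refused whole. The fingers move at their own pace and stop on an object; the grip force is fixed at half the most. Time passes only in rows, so rows that do not move let the fingers close, or fill a call up. It gives the time, the measured TCP pose, the force, the opening and the grip force at its end, in the units of the state.
- env.sense(): the state, without advancing time (a new reading comes with each control period).
- env.snapshot(name): name is "scene" or "top" or "wrist"; returns the picture (420x560x3 uint8, blue, green, red); there is no depth.
- env.calibration(name): a dict with "camera_matrix" (3x3 intrinsics, pixels), "distortion" ([k1, k2, p1, p2, k3] as OpenCV has them; the pictures are not rectified), "T" (4x4, takes a point from camera to world coordinates). Camera axes: x right, y down, z forward; pixel columns grow to the right and rows downward; lengths in m; the calibration is good to about 2 mm. A picture is of the moment at which its call begins: read the wrist's pose just before it. calibration takes no time and is no camera call; for the wrist camera it gives the pose at the moment of the call.
- env.hand_in(): hands the job in; it is judged then, once.
The state is a dict: "time_s": time; "qpos": joint angles; "joint_vel": joint speeds; "tau": joint torques, N m; "eef_pos": TCP position; "tool_rot": TCP orientation; "contact_force": force on the tool from outside, world axes, zero at the start; "moment": the same for the moment, N m; "grip_width": finger opening in m; "finger_force": force on a finger pad.
Only numpy, scipy, OpenCV 4.12 (cv2) and the standard library are available. Lean on these libraries where they do the work, as an engineer would, in place of code of your own. Each camera call takes 0.05 s, during which the arm holds its last target. There are 200 camera calls.

## Working session

There is one attempt and no reset: what is moved stays moved. The work goes in short steps, Python scripts to look and compute and a tool call to move; the robot and the scene stay as the last step left them, time stands still between calls to the robot, and variables do not carry over. Pictures are saved under pics/ and viewed, at most 10 in all, crops included, and the job is handed in when it is done.

Besides the shell and the picture viewer there is one more tool, called after "Call:" by a JSON object that holds its "op" and its "data", one argument or row to a line. jog_arm: Moves the arm, as the interface text tells. Its arguments: {"type":"object","properties":{"commands":{"type":"array","items":{"type":"object","properties":{"travel":{"type":"array","items":{"type":"number"}},"rot":{"type":"array","items":{"type":"number"}},"fingers":{"type":"number"}}}}},"required":["commands"]}

```bash
mkdir -p pics; python3 - <<'E'
from plant import env
import cv2,numpy as np
s=env.sense();print(s['time_s'],s['eef_pos'],s['tool_rot'],env.hold_point_z,s['grip_width'])
a=env.snapshot("scene");b=env.snapshot("top")
cv2.imwrite('pics/a.png',a);cv2.imwrite('pics/b.png',b)
for n in("scene","top"):
  c=env.calibration(n);print(n,c)
E
```

```text
0.0 [ 0.26083223 -0.56755122  0.20481292] [[ 9.08659719e-01  4.17537043e-01 -5.76298471e-04]
 [ 4.17537436e-01 -9.08659044e-01  1.10979404e-03]
 [-6.02786939e-05 -1.24905133e-03 -9.99999218e-01]] 0.0188 0.09404896897829168
scene {'camera_matrix': array([[423.73543432,   0.        , 275.90849785],
       [  0.        , 423.73543432, 210.97816851],
       [  0.        ,   0.        ,   1.        ]]), 'distortion': array([-0.07873881,  0.        ,  0.        ,  0.        ,  0.        ]), 'T': array([[-0.71778308,  0.53928565, -0.44040712,  1.02453869],
       [ 0.69611456,  0.54260306, -0.47011322,  0.52915018],
       [-0.01455907, -0.64401312, -0.76487589,  1.00474259],
       [ 0.        ,  0.        ,  0.        ,  1.        ]])}
top {'camera_matrix': array([[383.62030752,   0.        , 281.25517866],
       [  0.        , 383.62030752, 208.76476668],
       [  0.        ,   0.        ,   1.        ]]), 'distortion': array([-0.03240587,  0.        ,  0.        ,  0.        ,  0.        ]), 'T': array([[ 0.00855414, -0.99678212,  0.0797009 ,  0.41011802],
       [-0.99987657, -0.00747577,  0.01381875, -0.03866497],
       [-0.01317846, -0.07980927, -0.99672304,  1.12801461],
       [ 0.        ,  0.        ,  0.        ,  1.        ]])}
```

View pics/a.png

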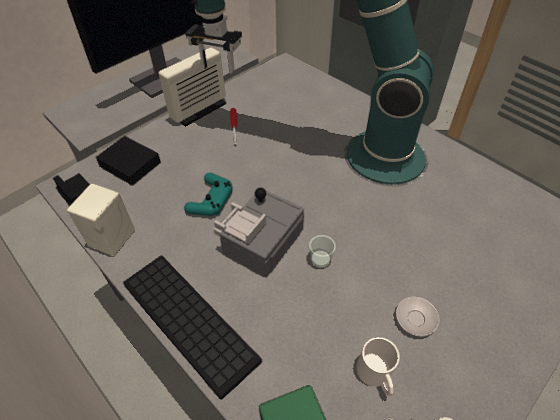

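View pics/b.png

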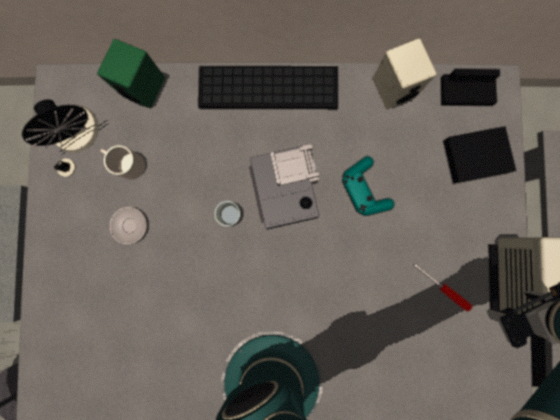

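```bash
python3 - <<'E'
import cv2,numpy as np
a=cv2.imread('pics/b.png')[130:245,205:405];a=cv2.resize(a,None,fx=4,fy=4,interpolation=cv2.INTER_CUBIC)
cv2.imwrite('pics/c.png',a)
a=cv2.imread('pics/a.png')[165:285,175:345];a=cv2.resize(a,None,fx=4.5,fy=4.5,interpolation=cv2.INTER_CUBIC)
cv2.imwrite('pics/d.png',a)
E
```

```text
(no output)
```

View pics/c.png

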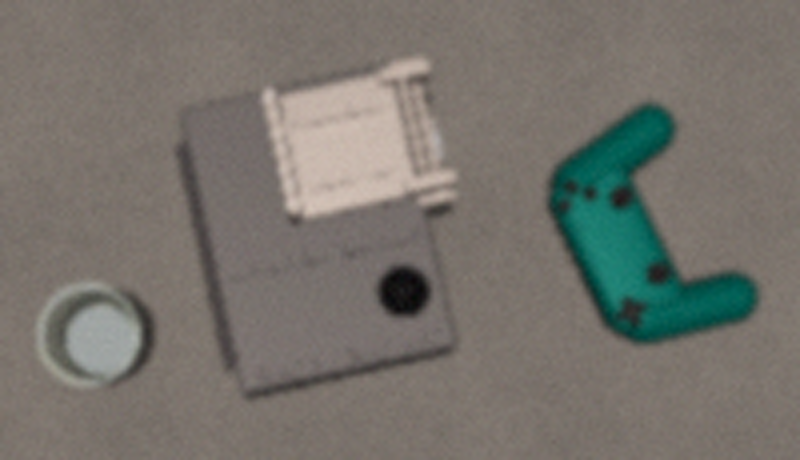

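View pics/d.png

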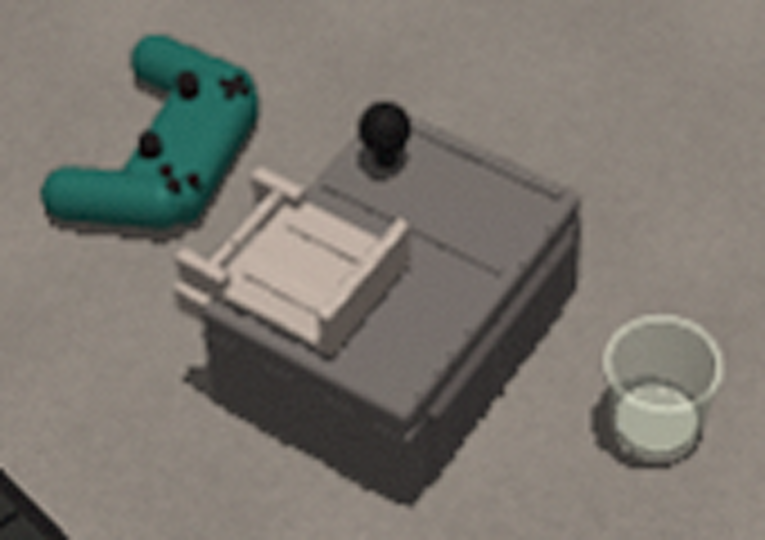

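```bash
cat > h.py <<'E'
import cv2,numpy as np
from plant import env
def proj(n,P):
    c=env.calibration(n);T=np.linalg.inv(c['T'])
    return cv2.projectPoints(np.float64(P),cv2.Rodrigues(T[:3,:3])[0],T[:3,3],c['camera_matrix'],c['distortion'])[0][:,0]
def w(p,P):
    c,s=np.cos(p[2]),np.sin(p[2]);return np.float64(P)@np.array([[c,s,0],[-s,c,0],[0,0,1]])+[p[0],p[1],0]
E
python3 - <<'E'
from h import *
from scipy.optimize import least_squares
P=np.array([[75,-100,97.5],[75,100,97.5],[-75,100,97.5],[-45,58,127.5],[13,-90,139.5],[13,-6,139.5]])/1000
t=(np.array([[187,105],[247,393],[453,347],[404,291],[269,90],[297,210]])+.5)/4-.5+[205,130]
i=[0,1,3,4,5]
s=(np.array([[408,418],[578,197],[386,128],[318,314],[401,221]])+.5)/4.5-.5+[175,165]
f=lambda p:np.r_[(proj("top",w(p,P))-t).ravel(),(proj("scene",w(p,P[i]))-s).ravel()]
r=least_squares(f,[.6,-.05,1.8]);print(r.x,r.fun.round(1))
np.save('p.npy',r.x)
for n,q in dict(knob=P[3],lip=[.013,-.048,.1395],piv=[-.087,-.048,.0955],hinge=[.075,0,.0755]).items():print(n,w(r.x,[q]).round(4))
E
```

```text
[ 0.5533633  -0.03241171  1.7916559 ] [-1.6  0.8 -1.4  0.5  1.7  0.2  0.2  0.3  0.3 -0.2  0.1  0.9 -1.7  0.6
  0.6 -0.3 -0.8  0.2 -0.1  0.8 -0.1  0.1]
knob [[ 0.5066 -0.089   0.1275]]
lip [[ 0.5973 -0.0092  0.1395]]
piv [[ 0.6193 -0.1068  0.0955]]
hinge [[0.5369 0.0408 0.0755]]
```

Call:
{"op": "jog_arm", "data": {
  "commands": [
    {"travel": [0,0,-2],"rot": [0,0,4],"fingers": 1},
    {"travel": [0,0,-2],"rot": [0,0,4],"fingers": 1},
    {"travel": [0,0,-2],"rot": [0,0,4],"fingers": 1},
    {"travel": [3,-3.1,0],"rot": [0,0,0],"fingers": 1},
    {"travel": [3,-3.1,0],"rot": [0,0,0],"fingers": 1}
  ]
}}

```text
time_s: 0.6
eef_pos: [0.3058, -0.4937, 0.2654]
tool_rot: [[0.976, 0.217, -0.0], [0.217, -0.976, -0.0], [-0.0, 0.0, -1.0]]
contact_force: [1.2, -0.6, -0.7]
grip_width: 0.0941
finger_force: 0.0
```

Call:
{"op": "jog_arm", "data": {
  "commands": [
    {"travel": [3,-3.1,0],"rot": [0,0,0],"fingers": 1},
    {"travel": [3,-3.1,0],"rot": [0,0,0],"fingers": 1},
    {"travel": [3,-3.1,0],"rot": [0,0,0],"fingers": 1},
    {"travel": [3,-3.1,0],"rot": [0,0,0],"fingers": 1},
    {"travel": [3,-3.1,0],"rot": [0,0,0],"fingers": 1}
  ]
}}

```text
time_s: 1.1
eef_pos: [0.4187, -0.3084, 0.2653]
tool_rot: [[0.976, 0.219, -0.0], [0.219, -0.976, 0.0], [-0.0, -0.0, -1.0]]
contact_force: [1.5, -1.4, -0.2]
grip_width: 0.0942
finger_force: 0.0
```

Call:
{"op": "jog_arm", "data": {
  "commands": [
    {"travel": [3,-3.1,0],"rot": [0,0,0],"fingers": 1},
    {"travel": [3,-3.1,0],"rot": [0,0,0],"fingers": 1},
    {"travel": [3,-3.1,0],"rot": [0,0,0],"fingers": 1},
    {"travel": [3,-3.1,0],"rot": [0,0,0],"fingers": 1},
    {"travel": [3,-3.1,0],"rot": [0,0,0],"fingers": 1}
  ]
}}

```text
time_s: 1.6
eef_pos: [0.531, -0.1243, 0.2653]
tool_rot: [[0.976, 0.219, -0.0], [0.219, -0.976, 0.0], [-0.0, -0.0, -1.0]]
contact_force: [0.9, -0.6, 0.4]
grip_width: 0.0936
finger_force: 0.0
```

Call:
{"op": "jog_arm", "data": {
  "commands": [
    {"travel": [3,-3.3,0],"rot": [0,0,0],"fingers": 1},
    {"travel": [3,-3.3,0],"rot": [0,0,0],"fingers": 1},
    {"travel": [2.7,-3,0],"rot": [0,0,0],"fingers": 1},
    {"travel": [0,0,0],"rot": [0,0,0],"fingers": 1},
    {"travel": [0,0,0],"rot": [0,0,0],"fingers": 1}
  ]
}}

```text
time_s: 2.1
eef_pos: [0.5942, -0.0125, 0.2648]
tool_rot: [[0.975, 0.221, -0.001], [0.221, -0.975, 0.0], [-0.001, -0.0, -1.0]]
contact_force: [-0.4, -1.2, 0.2]
grip_width: 0.0941
finger_force: 0.0
```

```bash
python3 - <<'E'
from h import *
p=np.load('p.npy');s=env.sense();print(s['eef_pos'],s['contact_force'])
a=env.snapshot("wrist")
a=cv2.resize(a,None,fx=1.4,fy=1.4)
L=proj("wrist",w(p,np.array([[.013,-.09,.1395],[.013,-.006,.1395],[-.045,.058,.1275],[.075,-.1,.0975],[.075,.1,.0975],[-.075,.1,.0975]])))
print(L.round())
for q in L*1.4: cv2.circle(a,tuple(int(v) for v in q),3,(0,0,255),1) if abs(q).max()<2000 else 0
cv2.imwrite('pics/e.png',a)
E
```

```text
[ 0.59424715 -0.01254748  0.26484309] [-0.40367818 -1.16975544  0.17733487]
[[272. 146.]
 [272. 240.]
 [331. 296.]
 [206. 130.]
 [216. 316.]
 [353. 316.]]
```

View pics/e.png

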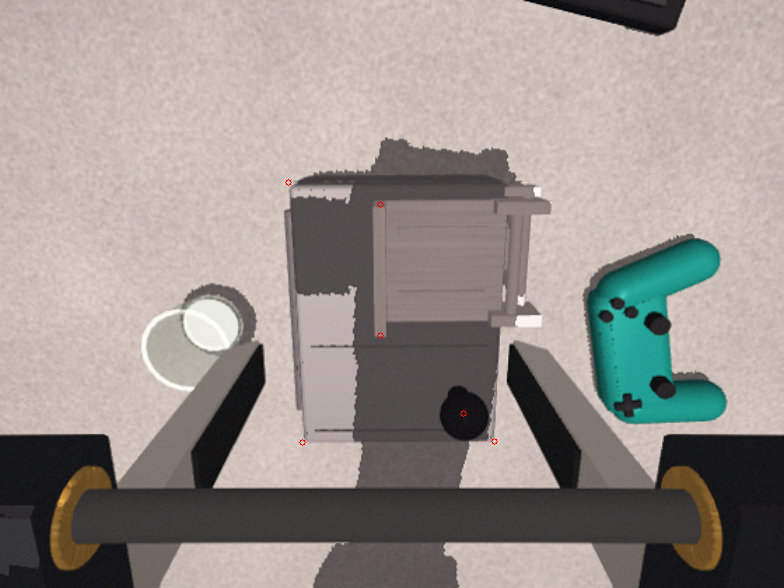

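Call:
{"op": "jog_arm", "data": {
  "commands": [
    {"travel": [0.3,-0.2,3.5],"rot": [0,0,0],"fingers": 1},
    {"travel": [0,0,3.5],"rot": [0,0,0],"fingers": 1},
    {"travel": [0,0,3.5],"rot": [0,0,0],"fingers": 0.4},
    {"travel": [0,0,2.5],"rot": [0,0,0],"fingers": 0},
    {"travel": [0,0,1],"rot": [0,0,0],"fingers": -0.3}
  ]
}}

```text
time_s: 2.65
eef_pos: [0.5953, -0.0122, 0.1233]
tool_rot: [[0.976, 0.218, -0.003], [0.218, -0.976, -0.0], [-0.003, -0.0, -1.0]]
contact_force: [0.4, -0.1, 0.6]
grip_width: 0.0736
finger_force: 0.0
```

Call:
{"op": "jog_arm", "data": {
  "commands": [
    {"travel": [0,0,0.6],"rot": [0,0,0],"fingers": -0.5},
    {"travel": [0,0,0.3],"rot": [0,0,0],"fingers": -0.6},
    {"travel": [0,0,0.2],"rot": [0,0,0],"fingers": -1},
    {"travel": [0,0,0],"rot": [0,0,0],"fingers": -1},
    {"travel": [0,0,0],"rot": [0,0,0],"fingers": -1}
  ]
}}

```text
time_s: 3.15
eef_pos: [0.5971, -0.0105, 0.1151]
tool_rot: [[0.976, 0.22, 0.001], [0.22, -0.976, 0.0], [0.001, 0.0, -1.0]]
contact_force: [0.3, -0.1, 0.2]
grip_width: 0.0332
finger_force: 0.0
```

Call:
{"op": "jog_arm", "data": {
  "commands": [
    {"travel": [0,0,0],"rot": [0,0,0],"fingers": -1},
    {"travel": [0,0,0],"rot": [0,0,0],"fingers": -1},
    {"travel": [0,0,0],"rot": [0,0,0],"fingers": -1},
    {"travel": [0,0,0],"rot": [0,0,0],"fingers": -1},
    {"travel": [0,0,0],"rot": [0,0,0],"fingers": -1}
  ]
}}

```text
time_s: 3.65
eef_pos: [0.5964, -0.008, 0.1146]
tool_rot: [[0.975, 0.222, -0.001], [0.222, -0.975, 0.002], [-0.0, -0.002, -1.0]]
contact_force: [-4.0, 11.3, 3.3]
grip_width: 0.0076
finger_force: 30.0
```

Call:
{"op": "jog_arm", "data": {
  "commands": [
    {"travel": [0,-0.2,0],"rot": [0,0,0],"fingers": -1},
    {"travel": [0,0.16,-0.69],"rot": [4,0,0],"fingers": -1},
    {"travel": [0,0.16,-0.69],"rot": [4,0,0],"fingers": -1},
    {"travel": [0,0.16,-0.69],"rot": [4,0,0],"fingers": -1},
    {"travel": [0,0.16,-0.69],"rot": [4,0,0],"fingers": -1}
  ]
}}

```text
time_s: 4.15
eef_pos: [0.5985, -0.017, 0.1417]
tool_rot: [[0.975, 0.212, -0.061], [0.22, -0.937, 0.272], [0.001, -0.279, -0.96]]
contact_force: [0.4, 2.1, -3.3]
grip_width: 0.0078
finger_force: 30.0
```

Going well: following the arc with low forces.

Call:
{"op": "jog_arm", "data": {
  "commands": [
    {"travel": [0,0.16,-0.69],"rot": [4,0,0],"fingers": -1},
    {"travel": [0,0.16,-0.69],"rot": [4,0,0],"fingers": -1},
    {"travel": [0,0.16,-0.69],"rot": [4,0,0],"fingers": -1},
    {"travel": [0,0.16,-0.69],"rot": [4,0,0],"fingers": -1},
    {"travel": [0,0.16,-0.69],"rot": [4,0,0],"fingers": -1}
  ]
}}

```text
time_s: 4.65
eef_pos: [0.6034, -0.038, 0.17]
tool_rot: [[0.976, 0.178, -0.129], [0.22, -0.787, 0.576], [0.001, -0.591, -0.807]]
contact_force: [3.0, 2.8, -0.3]
grip_width: 0.0078
finger_force: 30.0
```

Call:
{"op": "jog_arm", "data": {
  "commands": [
    {"travel": [0,0.16,-0.69],"rot": [4,0,0],"fingers": -1},
    {"travel": [0,0.16,-0.69],"rot": [4,0,0],"fingers": -1},
    {"travel": [0,0.16,-0.69],"rot": [4,0,0],"fingers": -1},
    {"travel": [0,0.16,-0.69],"rot": [4,0,0],"fingers": -1},
    {"travel": [0,0.16,-0.69],"rot": [4,0,0],"fingers": -1}
  ]
}}

```text
time_s: 5.15
eef_pos: [0.6101, -0.067, 0.1892]
tool_rot: [[0.976, 0.123, -0.182], [0.22, -0.542, 0.811], [0.001, -0.831, -0.556]]
contact_force: [4.9, 3.0, 2.2]
grip_width: 0.008
finger_force: 30.0
```

```bash
python3 - <<'E'
from h import *
s=env.sense();print(s['qpos'],s['moment'],s['contact_force'])
E
```

```text
[ 42.90891172  49.79826843 -31.25846439  77.15301108 -24.27874003
  88.44247213 -54.78199027] [ 0.25331148 -0.48416432 -0.61567938] [4.87580882 3.02023356 2.1776228 ]
```

Call:
{"op": "jog_arm", "data": {
  "commands": [
    {"travel": [0,0.16,-0.69],"rot": [4,0,0],"fingers": -1},
    {"travel": [0,0.16,-0.69],"rot": [4,0,0],"fingers": -1},
    {"travel": [0,0.16,-0.69],"rot": [4,0,0],"fingers": -1},
    {"travel": [0,0.16,-0.69],"rot": [4,0,0],"fingers": -1},
    {"travel": [0,0.16,-0.69],"rot": [4,0,0],"fingers": -1}
  ]
}}

```text
time_s: 5.65
eef_pos: [0.6178, -0.1007, 0.1972]
tool_rot: [[0.976, 0.054, -0.212], [0.219, -0.232, 0.948], [0.002, -0.971, -0.238]]
contact_force: [5.7, 4.4, 4.2]
grip_width: 0.0075
finger_force: 30.0
```

```bash
python3 - <<'E'
from h import *
s=env.sense();print(s['qpos'],s['moment'],s['contact_force'])
E
```

```text
[ 46.45317582  62.46592629 -33.60038563  67.29441972 -31.54079478
 101.91215735 -54.37122769] [ 0.57144873 -0.22366767 -1.33904356] [5.66442701 4.36613188 4.20885804]
```

Call:
{"op": "jog_arm", "data": {
  "commands": [
    {"travel": [0,0.16,-0.69],"rot": [4,0,0],"fingers": -1},
    {"travel": [0,0.16,-0.69],"rot": [4,0,0],"fingers": -1},
    {"travel": [0,0.16,-0.69],"rot": [4,0,0],"fingers": -1},
    {"travel": [0,0.16,-0.69],"rot": [4,0,0],"fingers": -1},
    {"travel": [0,0,0],"rot": [0,0,0],"fingers": -1}
  ]
}}

```text
time_s: 6.15
eef_pos: [0.6242, -0.1287, 0.1943]
tool_rot: [[0.976, -0.007, -0.217], [0.217, 0.042, 0.975], [0.002, -0.999, 0.043]]
contact_force: [5.8, -0.8, 11.4]
grip_width: 0.0077
finger_force: 30.0
```

```bash
python3 - <<'E'
from h import *
s=env.sense();print(s['qpos'],s['moment'],s['contact_force'])
a=env.snapshot("scene")[130:270,140:330];a=cv2.resize(a,None,fx=4,fy=4,interpolation=cv2.INTER_CUBIC)
cv2.imwrite('pics/f.png',a)
E
```

```text
[ 47.90146932  73.15246112 -36.19680874  59.80542537 -37.79680812
 111.37120249 -56.92126902] [ 2.02004931  0.51951621 -1.03834693] [ 5.78037873 -0.80417647 11.35020541]
```

View pics/f.png

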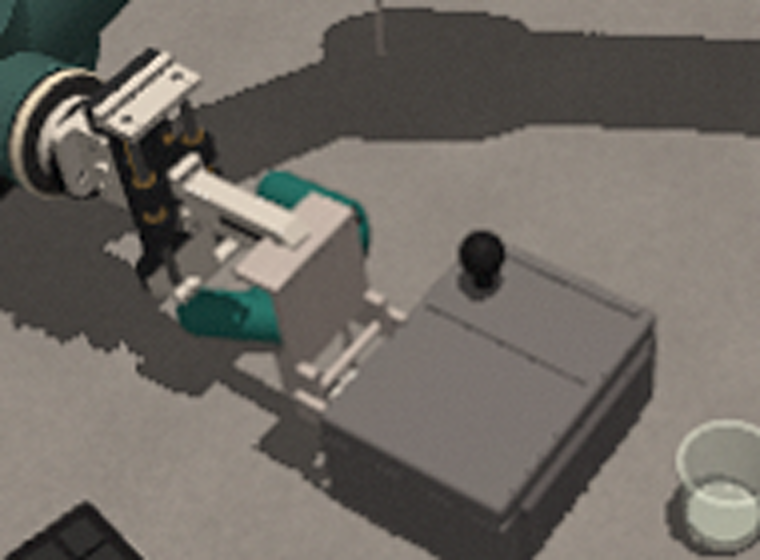

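Call:
{"op": "jog_arm", "data": {
  "commands": [
    {"travel": [0,0,0],"rot": [0,0,0],"fingers": -0.5},
    {"travel": [0,0,0],"rot": [0,0,0],"fingers": -0.3},
    {"travel": [0,0,0],"rot": [0,0,0],"fingers": -0.3},
    {"travel": [0,0,0],"rot": [0,0,0],"fingers": -0.3},
    {"travel": [0,0,-1],"rot": [0,0,0],"fingers": -0.3}
  ]
}}

```text
time_s: 6.7
eef_pos: [0.6254, -0.1373, 0.1938]
tool_rot: [[0.975, -0.008, -0.221], [0.221, 0.034, 0.975], [-0.0, -0.999, 0.035]]
contact_force: [0.9, 0.5, 0.3]
grip_width: 0.0326
finger_force: 0.0
```

Call:
{"op": "jog_arm", "data": {
  "commands": [
    {"travel": [0,0,-2],"rot": [0,0,0],"fingers": -0.3},
    {"travel": [0,0,-2],"rot": [0,0,0],"fingers": -0.3},
    {"travel": [0,-2,-1],"rot": [0,0,0],"fingers": -0.3},
    {"travel": [0,-3,0],"rot": [-4,0,0],"fingers": -0.3},
    {"travel": [0,-3,0],"rot": [-6,0,0],"fingers": -0.3}
  ]
}}

```text
time_s: 7.2
eef_pos: [0.6364, -0.1892, 0.2696]
tool_rot: [[0.976, 0.027, -0.215], [0.217, -0.134, 0.967], [-0.002, -0.991, -0.137]]
contact_force: [0.7, -0.4, 1.2]
grip_width: 0.0329
finger_force: 0.0
```

Call:
{"op": "jog_arm", "data": {
  "commands": [
    {"travel": [0,-2,0],"rot": [-8,0,0],"fingers": -1},
    {"travel": [0,-2,0],"rot": [-8,0,0],"fingers": -1},
    {"travel": [0,0,0],"rot": [-8,0,0],"fingers": -1},
    {"travel": [0,0,0],"rot": [-8,0,0],"fingers": -1},
    {"travel": [0,0,0],"rot": [-8,0,0],"fingers": -1}
  ]
}}

```text
time_s: 7.7
eef_pos: [0.6351, -0.1808, 0.3114]
tool_rot: [[0.976, 0.163, -0.144], [0.218, -0.729, 0.648], [0.001, -0.664, -0.747]]
contact_force: [0.5, 1.0, -0.5]
grip_width: 0.0006
finger_force: 0.0
```

Call:
{"op": "jog_arm", "data": {
  "commands": [
    {"travel": [0,0,0],"rot": [-8,0,0],"fingers": -1},
    {"travel": [0,0,0],"rot": [-8,0,0],"fingers": -1},
    {"travel": [0,0,0],"rot": [-8,0,0],"fingers": -1},
    {"travel": [0,0,0],"rot": [-8,0,0],"fingers": -1},
    {"travel": [0,0,0],"rot": [-8,0,0],"fingers": -1}
  ]
}}

```text
time_s: 8.2
eef_pos: [0.6353, -0.18, 0.3122]
tool_rot: [[0.976, 0.218, -0.004], [0.218, -0.975, 0.028], [0.002, -0.029, -1.0]]
contact_force: [0.3, 0.4, -0.8]
grip_width: 0.0001
finger_force: 0.0
```

```bash
python3 - <<'E'
from h import *
p=np.load('p.npy');s=env.sense();print(s['eef_pos'],s['tool_rot'].round(3))
a=env.snapshot("scene")[130:270,140:330];a=cv2.resize(a,None,fx=4,fy=4,interpolation=cv2.INTER_CUBIC)
for th,col in((1.1,(0,0,255)),(1.6,(0,255,0)),(1.8,(255,0,0))):
  c,t=np.cos(th),np.sin(th)
  L=proj("scene",w(p,[[-.087+.104*c-z*t,y,.0955+.104*t+z*c] for y in(-.09,-.006) for z in(.008,.044)]))
  for q in (L-[140,130]+.5)*4: cv2.circle(a,tuple(int(v) for v in q),4,col,1)
cv2.imwrite('pics/g.png',a)
E
```

```text
[ 0.63529438 -0.18004862  0.31220584] [[ 0.976  0.218 -0.004]
 [ 0.218 -0.975  0.028]
 [ 0.002 -0.029 -1.   ]]
```

View pics/g.png

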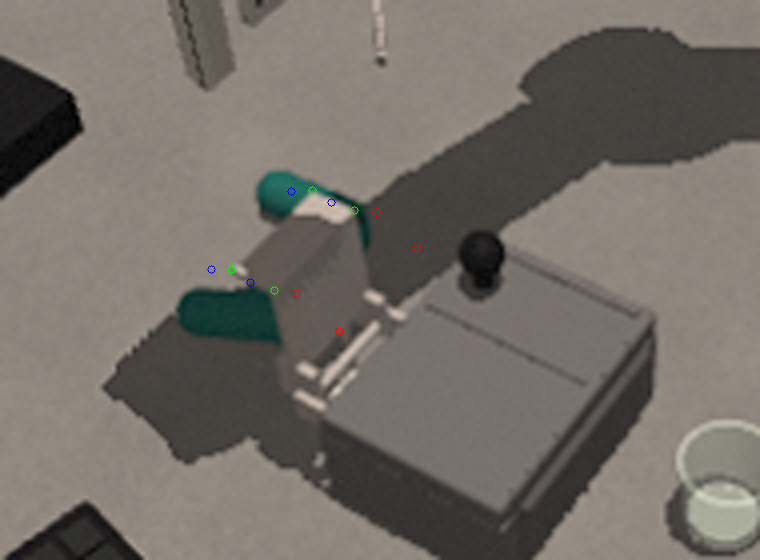

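Call:
{"op": "jog_arm", "data": {
  "commands": [
    {"travel": [0,-3.3,0],"rot": [-1.6,0,0],"fingers": -1},
    {"travel": [0,-3.3,0],"rot": [0,0,0],"fingers": -1},
    {"travel": [0,-3.3,0],"rot": [0,0,0],"fingers": -1},
    {"travel": [0,-3.3,2],"rot": [0,0,0],"fingers": -1},
    {"travel": [0,0,3.5],"rot": [0,0,0],"fingers": -1}
  ]
}}

```text
time_s: 8.75
eef_pos: [0.6064, -0.0454, 0.26]
tool_rot: [[0.975, 0.224, 0.003], [0.224, -0.975, 0.008], [0.005, -0.007, -1.0]]
contact_force: [0.9, -0.3, -0.7]
grip_width: 0.0008
finger_force: 0.0
```

Call:
{"op": "jog_arm", "data": {
  "commands": [
    {"travel": [0,0,3.5],"rot": [0,0,0],"fingers": -1},
    {"travel": [0,0,3.5],"rot": [0,0,0],"fingers": -1},
    {"travel": [0,0,2],"rot": [0,0,0],"fingers": -1},
    {"travel": [0,1.5,0],"rot": [0,0,0],"fingers": -1},
    {"travel": [0,1.5,0],"rot": [0,0,0],"fingers": -1}
  ]
}}

```text
time_s: 9.25
eef_pos: [0.613, -0.0801, 0.1682]
tool_rot: [[0.976, 0.219, -0.001], [0.219, -0.976, 0.007], [0.0, -0.007, -1.0]]
contact_force: [-0.3, 0.1, 1.2]
grip_width: 0.0006
finger_force: 0.0
```

Call:
{"op": "jog_arm", "data": {
  "commands": [
    {"travel": [0,1,0],"rot": [0,0,0],"fingers": -1},
    {"travel": [0,1,0],"rot": [0,0,0],"fingers": -1},
    {"travel": [0,1,0],"rot": [0,0,0],"fingers": -1},
    {"travel": [0,0.7,0],"rot": [0,0,0],"fingers": -1},
    {"travel": [0,0.7,0],"rot": [0,0,0],"fingers": -1}
  ]
}}

```text
time_s: 9.75
eef_pos: [0.622, -0.1221, 0.1672]
tool_rot: [[0.976, 0.22, -0.001], [0.22, -0.976, 0.007], [0.0, -0.007, -1.0]]
contact_force: [-0.0, 0.6, -0.9]
grip_width: 0.0006
finger_force: 0.2
```

Call:
{"op": "jog_arm", "data": {
  "commands": [
    {"travel": [0,0.6,0],"rot": [0,0,0],"fingers": -1},
    {"travel": [0,0.6,0],"rot": [0,0,0],"fingers": -1},
    {"travel": [0,0.6,0],"rot": [0,0,0],"fingers": -1},
    {"travel": [0,0,0],"rot": [0,0,0],"fingers": -1},
    {"travel": [0,-2,0],"rot": [0,0,0],"fingers": -1}
  ]
}}

```text
time_s: 10.25
eef_pos: [0.6214, -0.1218, 0.1667]
tool_rot: [[0.976, 0.216, -0.002], [0.216, -0.976, 0.006], [-0.0, -0.007, -1.0]]
contact_force: [0.2, -0.2, -0.2]
grip_width: 0.0
finger_force: 0.0
```

Call:
{"op": "jog_arm", "data": {
  "commands": [
    {"travel": [0,-2,-3],"rot": [0,0,0],"fingers": -1},
    {"travel": [0,0,-4],"rot": [0,0,0],"fingers": -1},
    {"travel": [-4,0,-3],"rot": [0,0,0],"fingers": -1},
    {"travel": [-4,0,0],"rot": [0,0,0],"fingers": -0.5},
    {"travel": [-2.6,0,0],"rot": [0,0,0],"fingers": 0}
  ]
}}

```text
time_s: 10.75
eef_pos: [0.5119, -0.1234, 0.2676]
tool_rot: [[0.975, 0.22, -0.001], [0.22, -0.975, 0.005], [-0.0, -0.006, -1.0]]
contact_force: [0.8, -0.6, -1.0]
grip_width: 0.0126
finger_force: 0.0
```

```bash
python3 - <<'E'
from h import *
p=np.load('p.npy');s=env.sense();print(s['eef_pos'],s['tool_rot'].round(3), s['qpos'].round(0))
k=w(p,[[-.045,.058,.1275]])[0];print(k,s['tool_rot'].T@(k-s['eef_pos']))
b=env.snapshot("scene")[130:270,140:330];a=cv2.resize(b,None,fx=4,fy=4,interpolation=cv2.INTER_CUBIC)
for th,col in((1.8,(0,255,0)),(1.95,(255,0,0))):
  c,t=np.cos(th),np.sin(th)
  L=proj("scene",w(p,[[-.087+.104*c-z*t,y,.0955+.104*t+z*c] for y in(-.09,-.006) for z in(.008,.044)]))
  for q in (L-[140,130]+.5)*4: cv2.circle(a,tuple(int(v) for v in q),4,col,1)
cv2.imwrite('pics/i.png',a)
E
```

```text
[ 0.51187449 -0.12342159  0.26762366] [[ 0.975  0.22  -0.001]
 [ 0.22  -0.975  0.005]
 [-0.    -0.006 -1.   ]] [ 52.  16. -50. 101.  13.  69. -78.]
[ 0.50663023 -0.08902461  0.1275    ] [ 0.00246544 -0.03393395  0.14031288]
```

View pics/i.png

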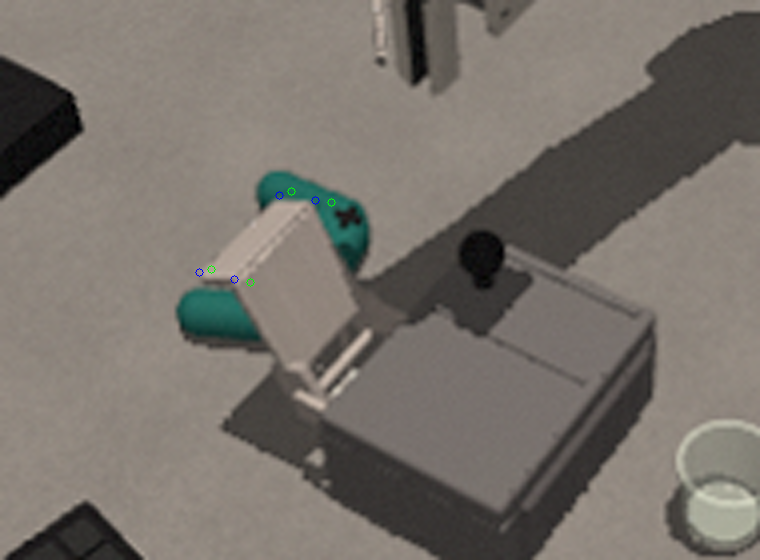

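Call:
{"op": "jog_arm", "data": {
  "commands": [
    {"travel": [0,0,0],"rot": [0,0,8],"fingers": 0.3},
    {"travel": [0,0,0],"rot": [0,0,8],"fingers": 0.3},
    {"travel": [0,0,0],"rot": [0,0,8],"fingers": 0.3},
    {"travel": [0,0,0],"rot": [0,0,8],"fingers": 0.3},
    {"travel": [0,0,0],"rot": [0,0,8],"fingers": 0.3}
  ]
}}

```text
time_s: 11.3
eef_pos: [0.5136, -0.123, 0.2672]
tool_rot: [[0.886, -0.463, -0.002], [-0.463, -0.886, 0.007], [-0.005, -0.005, -1.0]]
contact_force: [0.1, -0.3, 0.5]
grip_width: 0.0572
finger_force: 0.0
```

Call:
{"op": "jog_arm", "data": {
  "commands": [
    {"travel": [0,0,0],"rot": [0,0,8],"fingers": 0.3},
    {"travel": [0,0,0],"rot": [0,0,8],"fingers": 0.3},
    {"travel": [0,0,0],"rot": [0,0,8],"fingers": 0.3},
    {"travel": [0,0,0],"rot": [0,0,8],"fingers": 0.3},
    {"travel": [0,0,0],"rot": [0,0,8],"fingers": 0.3}
  ]
}}

```text
time_s: 11.8
eef_pos: [0.5136, -0.123, 0.2672]
tool_rot: [[0.381, -0.924, -0.002], [-0.924, -0.381, 0.007], [-0.007, -0.001, -1.0]]
contact_force: [0.3, -0.0, -0.1]
grip_width: 0.0607
finger_force: 0.0
```

Call:
{"op": "jog_arm", "data": {
  "commands": [
    {"travel": [0,0,0],"rot": [0,0,8],"fingers": 0.3},
    {"travel": [0,0,0],"rot": [0,0,2],"fingers": 0.3},
    {"travel": [-1.7,-0.1,0],"rot": [0,0,0],"fingers": 0.3},
    {"travel": [-1.7,-0.1,0],"rot": [0,0,0],"fingers": 0.3},
    {"travel": [0,0,0],"rot": [0,0,0],"fingers": 0.3}
  ]
}}

```text
time_s: 12.3
eef_pos: [0.509, -0.0903, 0.2674]
tool_rot: [[0.226, -0.974, -0.002], [-0.974, -0.226, 0.006], [-0.007, 0.0, -1.0]]
contact_force: [-0.2, 0.9, 0.3]
grip_width: 0.0612
finger_force: 0.0
```

```bash
python3 - <<'E'
from h import *
p=np.load('p.npy');s=env.sense();print(s['eef_pos'],s['tool_rot'].round(3), s['qpos'].round(0))
k=w(p,[[-.045,.058,.1275]])[0];print(s['tool_rot'].T@(k-s['eef_pos']))
E
```

```text
[ 0.50896776 -0.09034275  0.26742345] [[ 0.226 -0.974 -0.002]
 [-0.974 -0.226  0.006]
 [-0.007  0.    -1.   ]] [  16.   10.  -11.  103.    2.   67. -162.]
[-0.00086946  0.00192981  0.13993318]
```

Call:
{"op": "jog_arm", "data": {
  "commands": [
    {"travel": [0,0,0],"rot": [0,0,-8.5],"fingers": 0.3},
    {"travel": [0,0,0],"rot": [0,0,-8.5],"fingers": 0.3},
    {"travel": [0,0,0],"rot": [0,0,-8.5],"fingers": 0.3},
    {"travel": [0,0,0],"rot": [0,0,-8.5],"fingers": 0.3},
    {"travel": [0,0,0],"rot": [0,0,-8.5],"fingers": 0.3}
  ]
}}

```text
time_s: 12.8
eef_pos: [0.5088, -0.0947, 0.2671]
tool_rot: [[0.824, -0.566, -0.002], [-0.566, -0.824, 0.006], [-0.005, -0.004, -1.0]]
contact_force: [0.2, 0.1, -0.1]
grip_width: 0.0609
finger_force: 0.0
```

Call:
{"op": "jog_arm", "data": {
  "commands": [
    {"travel": [0,0,0],"rot": [0,0,-8.5],"fingers": 0.3},
    {"travel": [0,0,0],"rot": [0,0,-8.5],"fingers": 0.3},
    {"travel": [0,0,0],"rot": [0,0,-8.5],"fingers": 0.3},
    {"travel": [0,0,0],"rot": [0,0,-8.5],"fingers": 0.3},
    {"travel": [0,0,0],"rot": [0,0,-8.5],"fingers": 0.3}
  ]
}}

```text
time_s: 13.3
eef_pos: [0.5087, -0.0947, 0.2672]
tool_rot: [[0.99, 0.139, -0.002], [0.139, -0.99, 0.006], [-0.001, -0.007, -1.0]]
contact_force: [0.0, -0.5, -1.0]
grip_width: 0.0612
finger_force: 0.0
```

Call:
{"op": "jog_arm", "data": {
  "commands": [
    {"travel": [0,0,0],"rot": [0,0,-8.5],"fingers": 0.3},
    {"travel": [0,0,0],"rot": [0,0,-8.5],"fingers": 0.3},
    {"travel": [0,0,0],"rot": [0,0,-8.5],"fingers": 0.3},
    {"travel": [0,0,0],"rot": [0,0,-8.5],"fingers": 0.3},
    {"travel": [0,0,0],"rot": [0,0,-8.5],"fingers": 0.3}
  ]
}}

```text
time_s: 13.8
eef_pos: [0.5087, -0.0947, 0.2672]
tool_rot: [[0.636, 0.772, -0.002], [0.772, -0.636, 0.006], [0.004, -0.006, -1.0]]
contact_force: [-0.1, -0.6, -0.9]
grip_width: 0.061
finger_force: 0.0
```

Call:
{"op": "jog_arm", "data": {
  "commands": [
    {"travel": [0,0,0],"rot": [0,0,-8.5],"fingers": 0.3},
    {"travel": [0,0,0],"rot": [0,0,-8.5],"fingers": 0.3},
    {"travel": [0,0,0],"rot": [0,0,-8.5],"fingers": 0.3},
    {"travel": [0,0,0],"rot": [0,0,-8.5],"fingers": 0.3},
    {"travel": [0,0,0],"rot": [0,0,-8.5],"fingers": 0.3}
  ]
}}

```text
time_s: 14.3
eef_pos: [0.5088, -0.0947, 0.2672]
tool_rot: [[-0.053, 0.999, -0.002], [0.999, 0.053, 0.006], [0.007, -0.002, -1.0]]
contact_force: [1.2, -0.8, 0.1]
grip_width: 0.0608
finger_force: 0.0
```

Call:
{"op": "jog_arm", "data": {
  "commands": [
    {"travel": [0,0,0],"rot": [0,0,-8.5],"fingers": 0.3},
    {"travel": [0,0,0],"rot": [0,0,-1],"fingers": 0.3},
    {"travel": [0,0,0],"rot": [0,0,0],"fingers": 0.3},
    {"travel": [0,0,0],"rot": [0,0,0],"fingers": 0.3},
    {"travel": [0,0,0],"rot": [0,0,0],"fingers": 0.3}
  ]
}}

```text
time_s: 14.8
eef_pos: [0.5089, -0.0944, 0.2672]
tool_rot: [[-0.209, 0.978, -0.002], [0.978, 0.209, 0.006], [0.007, -0.001, -1.0]]
contact_force: [-0.2, -0.7, 0.6]
grip_width: 0.0609
finger_force: 0.0
```

```bash
python3 - <<'E'
from h import *
p=np.load('p.npy');s=env.sense();print(s['eef_pos'],s['tool_rot'].round(3), s['qpos'].round(0))
k=w(p,[[-.045,.058,.1275]])[0];print(s['tool_rot'].T@(k-s['eef_pos']))
E
```

```text
[ 0.50885342 -0.09442048  0.26722048] [[-0.209  0.978 -0.002]
 [ 0.978  0.209  0.006]
 [ 0.007 -0.001 -1.   ]] [ 34.  12. -30. 102.   6.  68.  14.]
[ 0.00479602 -0.00094244  0.13975686]
```

Call:
{"op": "jog_arm", "data": {
  "commands": [
    {"travel": [0.5,-0.1,3.5],"rot": [0,0,0],"fingers": 0.3},
    {"travel": [0,0,3.5],"rot": [0,0,0],"fingers": 0.3},
    {"travel": [0,0,3.5],"rot": [0,0,0],"fingers": 0.3},
    {"travel": [0,0,3.5],"rot": [0,0,0],"fingers": 0.2},
    {"travel": [0,0,1.8],"rot": [0,0,0],"fingers": 0}
  ]
}}

```text
time_s: 15.3
eef_pos: [0.5053, -0.0883, 0.1067]
tool_rot: [[-0.21, 0.978, -0.005], [0.978, 0.21, 0.007], [0.008, -0.003, -1.0]]
contact_force: [1.3, 1.1, 0.2]
grip_width: 0.0516
finger_force: 0.0
```

Call:
{"op": "jog_arm", "data": {
  "commands": [
    {"travel": [0,0,0],"rot": [0,0,0],"fingers": -1},
    {"travel": [0,0,0],"rot": [0,0,0],"fingers": -1},
    {"travel": [0,0,0],"rot": [0,0,0],"fingers": -1},
    {"travel": [0,0,0],"rot": [0,0,0],"fingers": -1},
    {"travel": [0,0,0],"rot": [0,0,0],"fingers": -1}
  ]
}}

```text
time_s: 15.8
eef_pos: [0.5064, -0.0887, 0.11]
tool_rot: [[-0.211, 0.978, -0.002], [0.977, 0.211, 0.006], [0.006, -0.001, -1.0]]
contact_force: [-6.5, 2.2, 2.3]
grip_width: 0.0326
finger_force: 30.0
```

Call:
{"op": "jog_arm", "data": {
  "commands": [
    {"travel": [0.06,0,-0.21],"rot": [0,-1,0],"fingers": -1},
    {"travel": [0.13,0,-0.42],"rot": [0,-2,0],"fingers": -1},
    {"travel": [0.13,0,-0.42],"rot": [0,-2,0],"fingers": -1},
    {"travel": [0.13,0,-0.42],"rot": [0,-2,0],"fingers": -1},
    {"travel": [0.13,0,-0.42],"rot": [0,-2,0],"fingers": -1}
  ]
}}

```text
time_s: 16.3
eef_pos: [0.5049, -0.0822, 0.1282]
tool_rot: [[-0.208, 0.978, 0.031], [0.966, 0.211, -0.149], [-0.152, -0.001, -0.988]]
contact_force: [-1.8, -2.2, -9.9]
grip_width: 0.0327
finger_force: 30.0
```

```bash
python3 - <<'E'
from h import *
s=env.sense();print(s['qpos'].round(0),s['contact_force'],s['moment'])
E
```

```text
[ 22.  18. -26. 114.  22.  50.  -4.] [-1.77074546 -2.19562592 -9.91628347] [ 0.20994234  0.52848174 -0.11338947]
```

Call:
{"op": "jog_arm", "data": {
  "commands": [
    {"travel": [0.13,0,-0.42],"rot": [0,-2,0],"fingers": -1},
    {"travel": [0.13,0,-0.42],"rot": [0,-2,0],"fingers": -1},
    {"travel": [0.13,0,-0.42],"rot": [0,-2,0],"fingers": -1},
    {"travel": [0.13,0,-0.42],"rot": [0,-2,0],"fingers": -1},
    {"travel": [0.13,0,-0.42],"rot": [0,-2,0],"fingers": -1}
  ]
}}

```text
time_s: 16.8
eef_pos: [0.5023, -0.0716, 0.1472]
tool_rot: [[-0.199, 0.978, 0.067], [0.926, 0.21, -0.314], [-0.321, -0.001, -0.947]]
contact_force: [-4.9, -2.6, -10.2]
grip_width: 0.0327
finger_force: 30.0
```

```bash
python3 - <<'E'
from h import *
s=env.sense();print(s['qpos'].round(0),s['contact_force'],s['moment'])
E
```

```text
[ 14.  16. -24. 116.  32.  53. -18.] [ -4.86953917  -2.61206011 -10.19534148] [ 0.60375959  0.80629563 -0.31549471]
```

Call:
{"op": "jog_arm", "data": {
  "commands": [
    {"travel": [0.13,0,-0.42],"rot": [0,-2,0],"fingers": -1},
    {"travel": [0.13,0,-0.42],"rot": [0,-2,0],"fingers": -1},
    {"travel": [0.13,0,-0.42],"rot": [0,-2,0],"fingers": -1},
    {"travel": [0.13,0,-0.42],"rot": [0,-2,0],"fingers": -1},
    {"travel": [0.13,0,-0.42],"rot": [0,-2,0],"fingers": -1}
  ]
}}

```text
time_s: 17.3
eef_pos: [0.4991, -0.0579, 0.1639]
tool_rot: [[-0.184, 0.978, 0.1], [0.857, 0.21, -0.47], [-0.481, -0.001, -0.877]]
contact_force: [-7.8, -4.1, -10.2]
grip_width: 0.0325
finger_force: 30.0
```

Call:
{"op": "jog_arm", "data": {
  "commands": [
    {"travel": [0.13,0,-0.42],"rot": [0,-2,0],"fingers": -1},
    {"travel": [0.13,0,-0.42],"rot": [0,-2,0],"fingers": -1},
    {"travel": [0.13,0,-0.42],"rot": [0,-2,0],"fingers": -1},
    {"travel": [0.13,0,-0.42],"rot": [0,-2,0],"fingers": -1},
    {"travel": [0.13,0,-0.42],"rot": [0,-2,0],"fingers": -1}
  ]
}}

```text
time_s: 17.8
eef_pos: [0.4953, -0.0417, 0.178]
tool_rot: [[-0.164, 0.978, 0.13], [0.763, 0.209, -0.612], [-0.626, -0.001, -0.78]]
contact_force: [-10.2, -5.7, -10.5]
grip_width: 0.0326
finger_force: 30.0
```

```bash
python3 - <<'E'
from h import *
s=env.sense();print(s['qpos'].round(0),s['contact_force'],s['moment'])
E
```

```text
[ -3.  18. -24. 117.  50.  68. -43.] [-10.17401509  -5.7342739  -10.46675628] [ 1.13787583  1.56821497 -1.26446472]
```

Call:
{"op": "jog_arm", "data": {
  "commands": [
    {"travel": [0.13,-0.08,-0.42],"rot": [0,-2,0],"fingers": -1},
    {"travel": [0.13,-0.08,-0.42],"rot": [0,-2,0],"fingers": -1},
    {"travel": [0.13,-0.08,-0.42],"rot": [0,-2,0],"fingers": -1},
    {"travel": [0.13,-0.08,-0.42],"rot": [0,-2,0],"fingers": -1},
    {"travel": [0.13,-0.08,-0.42],"rot": [0,-2,0],"fingers": -1}
  ]
}}

```text
time_s: 18.3
eef_pos: [0.4904, -0.0219, 0.1895]
tool_rot: [[-0.138, 0.977, 0.163], [0.647, 0.214, -0.732], [-0.75, 0.005, -0.661]]
contact_force: [15.5, 0.5, -14.3]
grip_width: 0.0326
finger_force: 30.0
```

Call:
{"op": "jog_arm", "data": {
  "commands": [
    {"travel": [0.13,-0.05,-0.42],"rot": [0,-2,0],"fingers": -1},
    {"travel": [0.13,-0.05,-0.42],"rot": [0,-2,0],"fingers": -1},
    {"travel": [0.13,-0.05,-0.42],"rot": [0,-2,0],"fingers": -1},
    {"travel": [0.13,-0.05,-0.42],"rot": [0,-2,0],"fingers": -1},
    {"travel": [0.13,-0.05,-0.42],"rot": [0,-2,0],"fingers": -1}
  ]
}}

```text
time_s: 18.8
eef_pos: [0.4854, -0.001, 0.1969]
tool_rot: [[-0.107, 0.976, 0.189], [0.512, 0.217, -0.831], [-0.852, 0.008, -0.523]]
contact_force: [31.9, 3.5, -16.4]
grip_width: 0.033
finger_force: 30.0
```

```bash
python3 - <<'E'
from h import *
s=env.sense();print(s['qpos'].round(0),s['contact_force'],s['moment'])
E
```

```text
[-17.  27. -24. 116.  59.  86. -60.] [ 31.89156383   3.48920262 -16.36529038] [ 4.49348481 -2.87320489  6.18075212]
```

Call:
{"op": "jog_arm", "data": {
  "commands": [
    {"travel": [0.1,0.25,0],"rot": [0,0,0],"fingers": -1},
    {"travel": [0,0.2,0],"rot": [0,0,0],"fingers": -1},
    {"travel": [0.14,0,-0.42],"rot": [0,-2,0],"fingers": -1},
    {"travel": [0.14,0,-0.42],"rot": [0,-2,0],"fingers": -1},
    {"travel": [0.14,0,-0.42],"rot": [0,-2,0],"fingers": -1}
  ]
}}

```text
time_s: 19.3
eef_pos: [0.4831, 0.01, 0.1993]
tool_rot: [[-0.088, 0.978, 0.19], [0.417, 0.21, -0.884], [-0.905, 0.001, -0.426]]
contact_force: [-7.0, -7.6, 2.7]
grip_width: 0.0325
finger_force: 30.0
```

```bash
python3 - <<'E'
from h import *
s=env.sense();print(s['qpos'].round(0),s['contact_force'],s['moment'],s['tool_rot'].T@s['contact_force'])
E
```

```text
[-21.  31. -23. 115.  60.  92. -64.] [-6.98176477 -7.63979897  2.68132511] [-0.18943474  0.49877626 -1.24974875] [-4.99665333 -8.42544118  4.28327776]
```

Call:
{"op": "jog_arm", "data": {
  "commands": [
    {"travel": [0.13,-0.05,-0.42],"rot": [0,-2,0],"fingers": -1},
    {"travel": [0.13,-0.03,-0.42],"rot": [0,-2,0],"fingers": -1},
    {"travel": [0.13,0,-0.42],"rot": [0,-2,0],"fingers": -1},
    {"travel": [0.13,0,-0.42],"rot": [0,-2,0],"fingers": -1},
    {"travel": [0.13,0,-0.42],"rot": [0,-2,0],"fingers": -1}
  ]
}}

```text
time_s: 19.8
eef_pos: [0.4779, 0.0318, 0.2006]
tool_rot: [[-0.054, 0.978, 0.204], [0.258, 0.211, -0.943], [-0.965, 0.002, -0.264]]
contact_force: [-4.3, -4.9, -1.2]
grip_width: 0.0326
finger_force: 30.0
```

```bash
python3 - <<'E'
from h import *
s=env.sense();print(s['qpos'].round(0),s['contact_force'],s['moment'],s['tool_rot'].T@s['contact_force'])
E
```

```text
[-27.  38. -21. 113.  61. 101. -69.] [-4.32543375 -4.89871583 -1.19149128] [ 0.70571154  0.14403653 -0.71785155] [ 0.11712232 -5.2631825   4.05112795]
```

Tool (and lid) at ~75°; keep on.

Call:
{"op": "jog_arm", "data": {
  "commands": [
    {"travel": [0.13,0,-0.42],"rot": [0,-2,0],"fingers": -1},
    {"travel": [0.13,0,-0.42],"rot": [0,-2,0],"fingers": -1},
    {"travel": [0.13,0,-0.42],"rot": [0,-2,0],"fingers": -1},
    {"travel": [0.13,0,-0.42],"rot": [0,-2,0],"fingers": -1},
    {"travel": [0.13,0,-0.42],"rot": [0,-2,0],"fingers": -1}
  ]
}}

```text
time_s: 20.3
eef_pos: [0.473, 0.0531, 0.198]
tool_rot: [[-0.018, 0.978, 0.21], [0.091, 0.211, -0.973], [-0.996, 0.001, -0.093]]
contact_force: [-8.2, -6.5, -3.4]
grip_width: 0.0327
finger_force: 30.0
```

```bash
python3 - <<'E'
from h import *
p=np.load('p.npy');s=env.sense();R=s['tool_rot'];print(s['qpos'].round(1),s['tool_rot'].T@s['contact_force'])
g=s['eef_pos']-env.hold_point_z*R[:,2];h=w(p,[[.075,.058,.0755]])[0];d=g-h
u=d@[np.cos(p[2]),np.sin(p[2]),0];print(u,d[2],'lid',np.degrees(np.arctan2(d[2],-u)-np.arctan2(.052,.12)))
E
```

```text
[-32.1  45.1 -17.9 110.   62.2 108.8 -73.7] [ 2.99044586 -9.35023737  4.9111793 ]
0.04476561920339318 0.1242399329533468 lid 86.38620341541926
```

Call:
{"op": "jog_arm", "data": {
  "commands": [
    {"travel": [0.13,-0.08,-0.42],"rot": [0,-2,0],"fingers": -1},
    {"travel": [0.13,0,-0.42],"rot": [0,-2,0],"fingers": -1},
    {"travel": [0.18,0,-0.42],"rot": [0,0,0],"fingers": -1},
    {"travel": [0.18,0,-0.42],"rot": [0,0,0],"fingers": -1},
    {"travel": [0,0,0],"rot": [0,0,0],"fingers": -1}
  ]
}}

```text
time_s: 20.8
eef_pos: [0.4689, 0.0703, 0.1919]
tool_rot: [[-0.005, 0.977, 0.212], [0.026, 0.212, -0.977], [-1.0, 0.0, -0.027]]
contact_force: [-2.1, 2.5, -5.4]
grip_width: 0.0327
finger_force: 30.0
```

```bash
python3 - <<'E'
from h import *
p=np.load('p.npy');s=env.sense();R=s['tool_rot'];print(s['qpos'].round(1),s['tool_rot'].T@s['contact_force'])
g=s['eef_pos']-env.hold_point_z*R[:,2];h=w(p,[[.075,.058,.0755]])[0];d=g-h
u=d@[np.cos(p[2]),np.sin(p[2]),0];print(u,d[2],'lid',np.degrees(np.arctan2(d[2],-u)-np.arctan2(.052,.12)))
E
```

```text
[-35.4  48.4 -15.8 108.1  61.3 111.2 -75. ] [ 5.42798695 -1.48015224 -2.728448  ]
0.0625339147663614 0.11691883605062615 lid 94.7113586206064
```

Call:
{"op": "jog_arm", "data": {
  "commands": [
    {"travel": [0,0,0],"rot": [0,0,0],"fingers": -0.2},
    {"travel": [0,0,0],"rot": [0,0,0],"fingers": 0.2},
    {"travel": [0,0,0],"rot": [0,0,0],"fingers": 0.4},
    {"travel": [0,0,0],"rot": [0,0,0],"fingers": 0.4},
    {"travel": [0,0,0],"rot": [0,0,0],"fingers": 0.4}
  ]
}}

```text
time_s: 21.3
eef_pos: [0.4688, 0.0694, 0.1923]
tool_rot: [[-0.006, 0.977, 0.211], [0.024, 0.211, -0.977], [-1.0, -0.001, -0.024]]
contact_force: [-0.6, -0.0, 0.1]
grip_width: 0.0644
finger_force: 0.0
```

Call:
{"op": "jog_arm", "data": {
  "commands": [
    {"travel": [0,0,-1],"rot": [0,0,0],"fingers": 0.4},
    {"travel": [0,0,-2],"rot": [0,0,0],"fingers": 0.4},
    {"travel": [0,0,-2],"rot": [0,0,0],"fingers": 0.4},
    {"travel": [0,0,-2],"rot": [0,0,0],"fingers": 0.4},
    {"travel": [0,0,-1],"rot": [0,0,0],"fingers": 0.4}
  ]
}}

```text
time_s: 21.8
eef_pos: [0.4513, 0.1499, 0.1939]
tool_rot: [[-0.006, 0.977, 0.213], [0.025, 0.213, -0.977], [-1.0, -0.001, -0.025]]
contact_force: [1.2, -0.2, -0.6]
grip_width: 0.0657
finger_force: 0.0
```

```bash
python3 - <<'E'
from h import *
s=env.sense();print(s['contact_force'])
a=env.snapshot("scene")[110:320,110:390];a=cv2.resize(a,None,fx=2.8,fy=2.8,interpolation=cv2.INTER_CUBIC)
cv2.imwrite('pics/j.png',a)
E
```

```text
[ 1.18877765 -0.19500527 -0.62642652]
```

View pics/j.png

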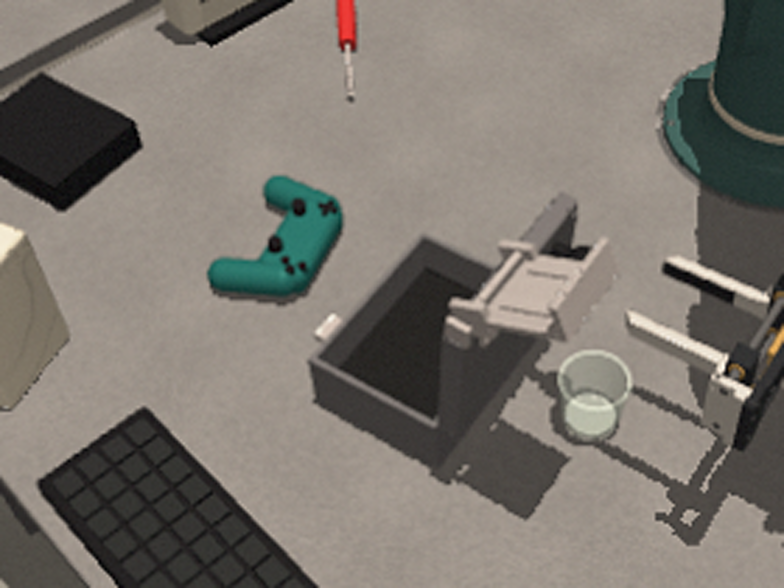

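```bash
python3 -c "
from plant import env
print(env.hand_in())"
```

```text
the job is handed in; nothing more can be done
None
```

The case is open and handed in: I pushed the lever past upright to about 1.95 rad, then eased the lid up by its knob and let go at about 94°, where it stayed; the other things looked unmoved in the last picture, though I inferred the hook was free from the lid lifting normally.

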